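Fit the diffuser in the microscope light base and screw down its ring

TASK

Put the frosted diffuser into the light port of the microscope's light base, narrow step downward, until it sits level and fully in. Then set the black knurled ring over it and screw it down clockwise until it is snug, so that the diffuser is held firmly and level. The diffuser is glass: let the thread pull the ring down instead of pressing hard, do not over-tighten, and leave the other things on the bench where they are.

Things in the scene. Friction and masses are not known exactly. Their poses are not given: they have to be found in the camera images.
- lamp: Light base of the microscope: cream box 130 (x) x 140 (y) x 50 mm with a grey top plate, fixed to the bench at any yaw; origin under its centre. In the middle of its top stands a black round neck, 22 mm high: the light port.
- port (a point): Centre of the port's upper rim, 72 mm above the bench, z up. Bore 40 mm across, neck 48 mm outside, top edge chamfered. In the bore, 5 mm below the rim, is a flat sprung seat (5 N per mm). Seated diffuser: its half-height point is 2 mm above this point, its flange 3 mm clear of the rim, which it meets when pressed down 3 mm (15 N).
- thread (a point): Neck axis, 4 mm below the rim, same axes as port. Three brass ridges round the neck (56 mm across them), each 86 degrees long, 3 mm high, start just under the rim and fall 3.2 mm per radian clockwise from above (screw down clockwise). Between them 3 gaps of 34 degrees, 120 apart; one is centred on +x only to about 0.65 rad either way, as the neck is not indexed: find it by feel or eye.
- diffuser_mid (a point): Frosted white diffuser disk in an aluminium cell, about 50 g, at half its height; z is its axis, up. 14 mm high: a flange 45 mm across, 6 mm thick (top 1.5 mm bevelled), above a step 38 mm across, 8 mm high, its lower 2.6 mm tapered. It stands step down on the bench and can be gripped by the edge of the flange.
- ring_mid (a point): Black knurled screw ring, about 70 g, at half its height; z is its axis, up, lip on top. 64 mm across, 21 mm high, open below; the 3 mm lip has a 36 mm hole and bears on the diffuser. With lugs on top of the ridges this point rests 2.5 to 8 mm above the port's rim; once the lugs drop in the gaps it rests on the diffuser, 1.5 mm above the rim. Snug is level with the rim or up to 1 mm below.
- ring_lug (a point): Middle of one of the ring's three inner brass lugs: 27 mm from the ring's axis (inner ends 25.6 mm) on its +x side, 7 mm below ring_mid, others 120 degrees either side, a white mark above each. Lugs are 11 mm (24 degrees) wide, 3 mm high. From mid-gap, about 0.5 rad clockwise brings them to the ridges, and 0.4 to 0.8 rad more (0.1 to 0.2 N m) makes it snug; then the moment climbs steeply.
- dropper: Bystander: amber glass dropper bottle, 36 mm across, 75 mm high, origin under its base.
- vial: Bystander: small clear vial with a red cap, 26 mm across, 50 mm high, origin under its base.
- dish: Bystander: shallow glass dish, 90 mm across, 14 mm high, origin under its base.
- brush: Bystander: small brush lying flat, 160 mm long, its x axis along the handle.
- driver: Bystander: small screwdriver lying flat, 160 mm long, its x axis along the handle.
- blower: Bystander: black rubber dust blower standing nozzle up, 58 mm across, 95 mm high, origin under its base.
- loupe: Bystander: black eye loupe, 43 mm across, 22 mm high, origin under its base.
There are look-alikes about, which are no part of the job. There is more than one size of the part that bears diffuser_mid; the job needs the middle-sized. There is more than one size of the part that bears ring_mid; the job needs the smaller.

How it is judged:
On the way:
1. the diffuser is seated in the port, level and let go, while the ring is still away from the port (horizontal distance between diffuser_mid and port below 0.0025 m and z of diffuser_mid in the frame of port below 0.003 m and angle between diffuser_mid's own z axis and vertical below 0.06 rad and contact force between the fingers and diffuser below 0.2 N and distance between ring_mid and port above 0.05 m), for 0.2 s.
At the end, for the whole second after the job is handed in: The diffuser is in the port within 2.5 mm of its axis, level within 0.06 rad and down on its seat; the ring is over it, level within 0.06 rad, its middle no more than 0.6 mm above the port's rim, bearing on the diffuser with more than 2.5 N, at rest and released (horizontal distance between diffuser_mid and port below 0.0025 m and z of diffuser_mid in the frame of port below 0.0012 m and angle between each of diffuser_mid, ring_mid's own z axis and vertical below 0.06 rad and horizontal distance between ring_mid and port below 0.0035 m and z of ring_mid in the frame of port below 0.0006 m and contact force between ring and diffuser above 2.5 N and linear speed of ring below 0.01 m/s); the robot touches nothing.
It fails at once if the ring presses on the glass diffuser with more than 40 N (contact force between ring and diffuser above 40 N).
It fails at once if the diffuser is pressed on the light base with more than 40 N (contact force between diffuser and lamp above 40 N).
It fails at once if the ring is forced on the port's thread with more than 60 N (contact force between ring and lamp above 60 N).
It fails at once if a bystander is shifted by more than 40 mm (distance of any of dropper, vial, dish, brush, driver, blower, loupe from where it was at the start of the episode above 0.04 m).
It also fails if it takes over 72 s, if anything falls off the work surface, if the arm or the gripper's body presses on something with over 40 N, if the wrist force passes 120 N, or if a joint passes its speed limit or range.

ROBOT

A 6-joint arm with a two-finger parallel gripper is mounted at the origin on the work surface. World frame = base frame: x ahead of the robot, y to its left, z up, the work surface at z = 0. Lengths are in m, angles in rad, forces in N, time in s.
With the tool pointing down it reaches from about 0.2 to 0.875 m from the base axis. Payload 3.4 kg.
Tool frame: the origin (TCP) lies between the finger pads; the fingertips stand 25 mm ahead of it and the grasp point (between the pads) lies 6 mm ahead of it (r.nose_length is the z of the fingertips in the tool frame, in m); z points along the fingers, x is the direction in which the jaws open and shut, and the axes are right-handed (so a half turn about z gives the same grasp; the last joint's range is limited). The gripper opens to 94 mm and grips with 3 to 60 N. Pads are 16 mm wide; open, the fingers measure 119 mm over their backs; the gripper's body (75 mm by 177 mm) begins 78 mm behind the grasp point.
Start: joints at [0.981, 0.276, 1.505, -0, 1.361, -0.121], TCP at [0.26, 0.513, 0.23] pointing down, gripper open.
Joint ranges: [-2.89, 2.89], [-0.75, 2.08], [0.22, 2.7], [-1.18, 4.32], [0.11, 2.71], [-2.7, 2.7]. Speed limits (rad/s): [2.57, 2.57, 3.14, 3.14, 3.14, 3.14].

INTERFACE

Orientations are given as a unit quaternion [w, x, y, z].
In Python, from plant import r, gripper_to, inverse_kinematics, vision, models, telemetry gives the robot as it stands. Calls block until the motion is done:
- r.move_to(position, orientation): joint-space move of the TCP to a pose.
- r.move_l(position, rot=None, vel=0.15, guard=None): straight line of the TCP; rot=None keeps the orientation; vel is the mean speed in m/s. With guard (N) it stops when the force on the tool has changed by that much, and returns True; else False.
- r.movej(angles): joint-space move.
- gripper_to(opening, f_grip=None): finger opening in m; f_grip is the grip in N (None keeps the last); returns when the fingers have stopped.
- r.hold(seconds).
- inverse_kinematics(position, orientation): joint angles nearest the present ones, or None.
- vision.snapshot(name): name is "side" or "top"; returns the picture (384x512x3 uint8, red, green, blue); there is no depth.
- vision.get_calibration(name): a dict with "fx", "fy", "cx", "cy" (pixels), "position" and "orientation" of the camera in the world. Camera axes: x right, y down, z forward; pixel columns grow to the right and rows downward; lengths in m; the calibration is good to about 2 mm. A picture is of the moment at which its call begins. get_calibration takes no time and is no camera call.
A pose or a line that the arm cannot do raises r.PlanningError and nothing moves.
- r.sign_off(): hands the job in, once; it reports no verdict.
Trained networks look in the newest picture that a camera, given by its name, has taken for a name from the list of things; names that differ only in an ending like _2 or _b are one class to them, and where a whole thing is asked for, a point or a joint stands for the part that bears it (a point fixed in the world has none). Each returns a list of dicts, best first, with "score" (0 to 1); they miss things now and then, are a little off and sometimes report something else, mostly with a low value. They report only what shows in the picture. A call takes as long as a camera call. They do not tell look-alikes from the thing itself.
- models.boxes_of(thing, camera): "at" ([x, y, z] in m, in world coordinates, good to about 4 mm: the middle of the surface that is visible of it).
- models.regions_of(thing, camera): "pixels" (384x512 bool, what is visible of it).
- models.mark_of(thing, camera): "at" ([x, y, z] in m, in world coordinates, good to about 4 mm: a listed point, or the origin of a listed thing).
Readings, each from a call of its own:
- telemetry.current_t(): time.
- telemetry.current_joints(): joint angles.
- telemetry.current_dq(): joint speeds.
- telemetry.current_joint_efforts(): joint torques, N m.
- telemetry.current_ee_pos(): TCP position.
- telemetry.current_tool_rot(): TCP orientation.
- telemetry.current_wrist_force(): force on the tool from outside, world axes, zero at the start.
- telemetry.current_torque(): the same for the moment, N m.
- telemetry.current_opening(): finger opening in m.
Only numpy, scipy, OpenCV 4.12 (cv2) and the standard library are available. Lean on these libraries where they do the work, as an engineer would, in place of code of your own. Each camera call takes 0.05 s, during which the arm holds its last target. There are 200 camera calls.

## Working session

There is one attempt and no reset: what is moved stays moved. The work goes in short steps, each a Python script; the robot and the scene stay as the last script left them, time stands still between calls to the robot, and variables do not carry over. Pictures are saved under pics/ and viewed, about 8 in all and at most 12, crops included, and the job is handed in when it is done.

```bash
ls; mkdir -p pics; python3 - <<'E'
from plant import *
import cv2,numpy as np
for c in("top","side"):
    im=vision.snapshot(c); cv2.imwrite(f"pics/{c}0.png",im[:,:,::-1]); print(c,vision.get_calibration(c))
    for n in("diffuser_mid","ring_mid","port","lamp","ring_lug"):
        print(n,[(np.round(d["at"],3).tolist(),round(d["score"],2)) for d in models.mark_of(n,c)])
    for n in("dropper","vial","dish","brush","driver","blower","loupe"):
        print(n,[(np.round(d["at"],3).tolist(),round(d["score"],2)) for d in models.mark_of(n,c)][:2])
print(telemetry.current_t())
E
```

```text
pics
top {'fx': 364.006166845938, 'fy': 364.006166845938, 'cx': 248.03739573767623, 'cy': 191.7383763438043, 'position': array([ 0.41549362, -0.01810178,  1.1054091 ]), 'orientation': array([ 0.03278855, -0.7021369 ,  0.71097867, -0.02092902])}
diffuser_mid [([0.496, 0.264, 0.01], 0.75), ([0.388, 0.248, 0.006], 0.58), ([0.551, 0.19, 0.006], 0.42)]
ring_mid [([0.432, -0.274, 0.009], 0.8), ([0.57, -0.229, 0.016], 0.8), ([0.358, -0.002, -0.001], 0.72), ([0.485, -0.423, -0.0], 0.35)]
port [([0.581, 0.032, 0.071], 0.72), ([0.276, -0.244, -0.002], 0.32)]
lamp [([0.583, 0.032, 0.001], 0.65), ([0.686, 0.302, -0.002], 0.37)]
ring_lug [([0.603, -0.225, 0.002], 0.93), ([0.419, -0.301, 0.005], 0.5), ([0.693, -0.277, -0.001], 0.43)]
dropper [([0.685, 0.303, 0.001], 0.68)]
vial [([0.64, 0.222, 0.001], 0.39)]
dish [([0.689, -0.276, -0.0], 0.89)]
brush [([0.36, 0.0, 0.001], 0.67), ([0.582, 0.031, 0.07], 0.67)]
driver [([0.276, -0.242, -0.001], 0.75), ([0.359, 0.0, -0.001], 0.65)]
blower [([0.487, -0.421, 0.001], 0.71), ([0.42, -0.301, 0.003], 0.42)]
loupe [([0.442, 0.432, -0.006], 0.53), ([0.277, -0
[... 289 characters left out ...]
 0.247, 0.011], 0.88), ([0.553, 0.188, 0.003], 0.44), ([0.584, 0.034, 0.076], 0.15)]
ring_mid [([0.57, -0.236, 0.016], 0.96), ([0.279, -0.241, 0.002], 0.71), ([0.43, -0.278, 0.011], 0.61)]
port [([0.58, 0.032, 0.075], 0.68), ([0.49, 0.258, 0.008], 0.16)]
lamp [([0.584, 0.038, -0.001], 0.71)]
ring_lug [([0.414, -0.298, 0.005], 0.8), ([0.61, -0.228, 0.003], 0.75)]
dropper [([0.686, 0.304, 0.005], 0.77)]
vial [([0.636, 0.222, -0.003], 0.54)]
dish [([0.281, -0.242, 0.003], 0.42), ([0.584, 0.032, 0.077], 0.26)]
brush [([0.359, 0.0, -0.0], 0.68), ([0.633, 0.224, -0.004], 0.47)]
driver [([0.583, 0.031, 0.069], 0.37)]
blower [([0.483, -0.419, -0.004], 0.8)]
loupe [([0.441, 0.428, -0.003], 0.62)]
1.3
```

```bash
python3 - <<'E'
import cv2,numpy as np
im=cv2.imread("pics/top0.png")
cv2.imwrite("pics/top0b.png",cv2.resize(im,(800,600),interpolation=cv2.INTER_CUBIC))
from plant import *
import plant
from scipy.spatial.transform import Rotation as R
c=vision.get_calibration("top");q=c["orientation"];Rc=R.from_quat(np.r_[q[1:],q[0]])
def px(p):
    v=Rc.inv().apply(np.array(p)-c["position"]);return np.array([c["cx"]+c["fx"]*v[0]/v[2],c["cy"]+c["fy"]*v[1]/v[2]])
tiles=[]
for p in([.496,.264,.01],[.388,.248,.01],[.552,.189,.01],[.43,-.276,.015],[.57,-.232,.015],[.581,.032,.072]):
    u=px(p).round().astype(int);print(p,u); t=im[max(u[1]-22,0):u[1]+22,max(u[0]-22,0):u[0]+22]
    tiles.append(cv2.resize(t,(264,264),interpolation=cv2.INTER_CUBIC))
cv2.imwrite("pics/tiles.png",np.vstack([np.hstack(tiles[:3]),np.hstack(tiles[3:])]))
E
```

```text
[0.496, 0.264, 0.01] [161 194]
[0.388, 0.248, 0.01] [166 230]
[0.552, 0.189, 0.01] [186 175]
[0.43, -0.276, 0.015] [341 214]
[0.57, -0.232, 0.015] [325 167]
[0.581, 0.032, 0.072] [236 162]
```

View pics/top0b.png

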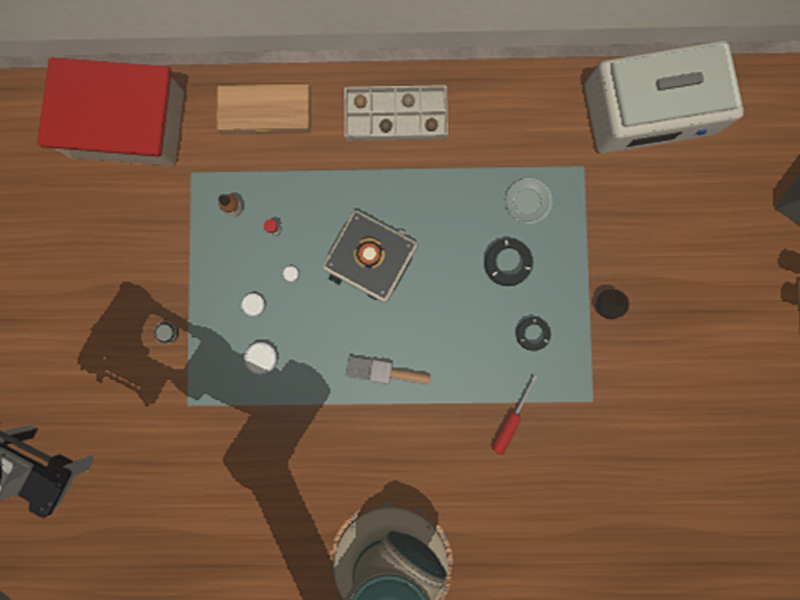

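View pics/tiles.png

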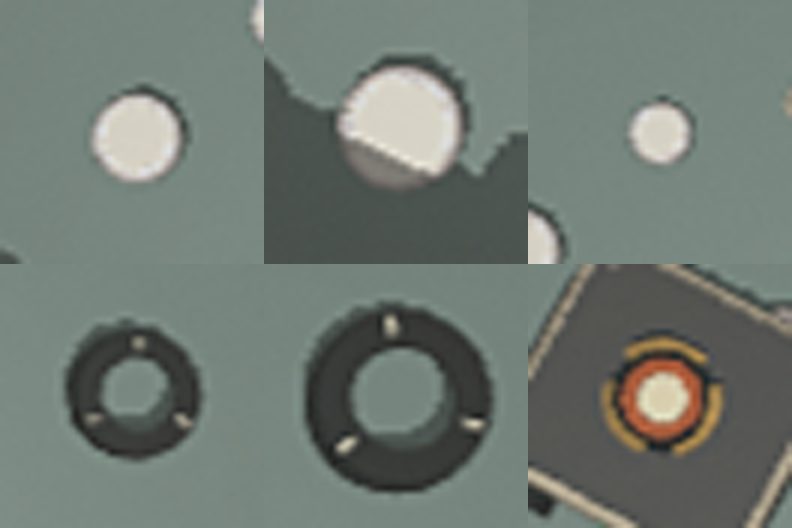

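The middle diffuser, about 45 mm across, is at pixel (161,194). The small ring, about 65 mm, is at (341,214). The port is at (236,162), and the three brass ridges and their gaps are visible. Next I'll refine these on rectified planes and check the wrist range.

```bash
cat > h.py <<'E'
from plant import *
import cv2,numpy as np
from scipy.spatial.transform import Rotation as R
def down(yaw):
    q=(R.from_euler('z',yaw)*R.from_euler('x',np.pi)).as_quat();return np.r_[q[3],q[:3]]
def cam(c):
    c=vision.get_calibration(c);q=c["orientation"];return c,R.from_quat(np.r_[q[1:],q[0]])
def px(name,P):
    c,Rc=cam(name);v=Rc.inv().apply(np.atleast_2d(P)-c["position"])
    return np.c_[c["cx"]+c["fx"]*v[:,0]/v[:,2],c["cy"]+c["fy"]*v[:,1]/v[:,2]]
def rect(im,name,ctr,z,half=.045,s=.00025):
    """rectified patch: col -> +x world, row -> +y world"""
    g=np.arange(-half,half,s);X,Y=np.meshgrid(ctr[0]+g,ctr[1]+g)
    u=px(name,np.c_[X.ravel(),Y.ravel(),np.full(X.size,z)]).astype(np.float32).reshape(*X.shape,2)
    return cv2.remap(im,u[...,0],u[...,1],cv2.INTER_CUBIC)
def blob(mask,ctr,half=.045,s=.00025):
    cs,_=cv2.findContours(mask.astype(np.uint8),cv2.RETR_EXTERNAL,cv2.CHAIN_APPROX_NONE)
    c=max(cs,key=cv2.contourArea);(x,y),(a,b),_=cv2.fitEllipse(c)
    return np.r_[ctr[0]-half+x*s,ctr[1]-half+y*s,a*s,b*s]
E
cat > m.py <<'E'
from h import *
tiles=[]
for cn in("top","side"):
    im=cv2.imread(f"pics/{cn}0.png")
    D=[.494,.262];K=[.43,-.276];P=[.581,.032]
    a=rect(im,cn,D,.014).astype(int);print(cn,"diff",blob(a.min(2)>165,D))
    b=rect(im,cn,K,.021).astype(int);print("ring",blob(b.max(2)<80,K))
    w=b.min(2)>120; n,l,st,ce=cv2.connectedComponentsWithStats(w.astype(np.uint8))
    print("marks",[(st[i,4],(ce[i]*.25-45).round(1)) for i in range(1,n) if 20<st[i,4]<1500])
    p=rect(im,cn,P,.072).astype(int)
    B,G,Rr=p[...,0],p[...,1],p[...,2]
    br=((Rr-B>50)|(Rr>200)); hsv=cv2.cvtColor(p.astype(np.uint8),cv2.COLOR_BGR2HSV)
    print("bore",blob((hsv[...,0]<11)&(hsv[...,1]>140)&(hsv[...,2]>120),P), "brasshue")
    tiles+= [a,b,p]
t=[cv2.resize(x.astype(np.uint8),(264,264)) for x in tiles]
cv2.imwrite("pics/rect.png",np.vstack([np.hstack(t[:3]),np.hstack(t[3:])]))
q0=telemetry.current_joints();print(q0)
for p in([.58,.033,.15],[.43,-.276,.1],[.495,.263,.1]):
  print(p,[(y,None if (q:=inverse_kinematics(p,down(y))) is None else round(q[5],2)) for y in (-3,-2.5,-2,-1.5,-1,-.5,0,.5,1,1.5,2,2.5,3)])
E
python3 m.py
```

```text
top diff [0.49364423 0.26174959 0.04100143 0.04158485]
ring [ 0.43182959 -0.27337063  0.06377663  0.06475254]
marks [(np.int32(201), array([-12.4, -22.1])), (np.int32(54), array([26. , -1.9]))]
bore [0.58065742 0.0328005  0.03701496 0.03778832] brasshue
side diff [0.49293338 0.26093529 0.04276382 0.04523315]
ring [ 0.42325781 -0.26501149  0.06406791  0.08331194]
marks [(np.int32(141), array([ -0.4, -43.8])), (np.int32(813), array([ 10.4, -43.1])), (np.int32(1196), array([ 29.4, -36.1])), (np.int32(728), array([-11.5, -38.8])), (np.int32(145), array([ 43.8, -32.2])), (np.int32(488), array([-35.6, -27.6])), (np.int32(683), array([-29. , -27.2])), (np.int32(116), array([ 36.3, -26.2])), (np.int32(783), array([-39.4, -12.3])), (np.int32(506), array([ 38.5, -12.8])), (np.int32(284), array([42.8, -7.9])), (np.int32(872), array([38.5,  8.8])), (np.int32(337), array([42.7, 11.5])), (np.int32(391), array([42.9, 22.5])), (np.int32(735), array([29.7, 29. ])), (np.int32(679), array([41.5, 38.2])), (np.int32(201), array([25.5, 43. ])), (np.int32(111), array([33.2, 43.9]))]
bore [0.57223886 0.0402
[... 394 characters left out ...]
 (2, np.float64(-2.06)), (2.5, np.float64(-2.56)), (3, None)]
[0.43, -0.276, 0.1] [(-3, np.float64(2.29)), (-2.5, np.float64(1.79)), (-2, np.float64(1.29)), (-1.5, np.float64(0.79)), (-1, np.float64(0.29)), (-0.5, np.float64(-0.21)), (0, np.float64(-0.71)), (0.5, np.float64(-1.21)), (1, np.float64(-1.71)), (1.5, np.float64(-2.21)), (2, None), (2.5, None), (3, np.float64(2.58))]
[0.495, 0.263, 0.1] [(-3, None), (-2.5, None), (-2, np.float64(2.36)), (-1.5, np.float64(1.86)), (-1, np.float64(1.36)), (-0.5, np.float64(0.86)), (0, np.float64(0.36)), (0.5, np.float64(-0.14)), (1, np.float64(-0.64)), (1.5, np.float64(-1.14)), (2, np.float64(-1.64)), (2.5, np.float64(-2.14)), (3, np.float64(-2.64))]
```

View pics/rect.png

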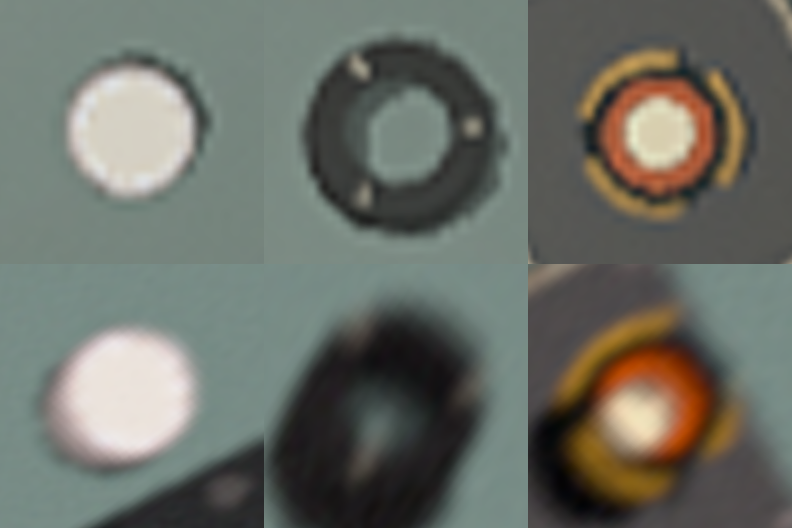

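All three candidate sizes match the task. Ring lug yaw is about -2° (mod 120), and the thread gaps are about -63° (mod 120), so the ring needs about +59° to line up. Next I'll pick the diffuser with two grips at right angles so it sits centred in the jaws.

```bash
cat >> h.py <<'E'
def tell(s=""):
    print(s,"t",round(telemetry.current_t(),1),"p",np.round(telemetry.current_ee_pos(),4),"open",round(telemetry.current_opening(),4),"F",np.round(telemetry.current_wrist_force(),1),"Mz",np.round(telemetry.current_torque(),2))
E
python3 - <<'E'
from h import *
D=[.4945,.2625]; z=.0075+r.nose_length
gripper_to(.066,5)
r.move_to([*D,.10],down(-1.57)); r.move_l([*D,z]); gripper_to(.03,5); tell("g1")
gripper_to(.060); r.move_l([*D,.06],vel=.25); r.move_l([*D,.06],rot=down(0),vel=.25); tell("turned")
r.move_l([*D,z]); gripper_to(.03,12); tell("g2")
r.move_l([*D,.15],vel=.25)
r.move_to([.5805,.0323,.15],down(0)); tell("over")
cv2.imwrite("pics/side1.png",vision.snapshot("side")[:,:,::-1])
cv2.imwrite("pics/top1.png",vision.snapshot("top")[:,:,::-1])
s=cv2.imread("pics/side1.png");u=px("side",[.58,.033,.1])[0].astype(int);print(u)
cv2.imwrite("pics/side1c.png",cv2.resize(s[u[1]-60:u[1]+60,u[0]-80:u[0]+80],(640,480),interpolation=cv2.INTER_CUBIC))
E
```

```text
g1 t 4.8 p [0.495  0.2626 0.0333] open 0.0439 F [-0.8 -0.2  3.5] Mz [-0.09  0.23  0.04]
turned t 7.2 p [0.4943 0.2624 0.0597] open 0.0602 F [0.3 0.5 0.6] Mz [ 0.06  0.05 -0.02]
g2 t 8.0 p [0.495  0.2627 0.0333] open 0.0435 F [0.5 0.  3. ] Mz [-0.05  0.13  0.  ]
over t 9.6 p [0.5797 0.0333 0.149 ] open 0.0439 F [-0.5  1.  -0.7] Mz [-0.01  0.03  0.01]
[221 167]
```

View pics/side1c.png

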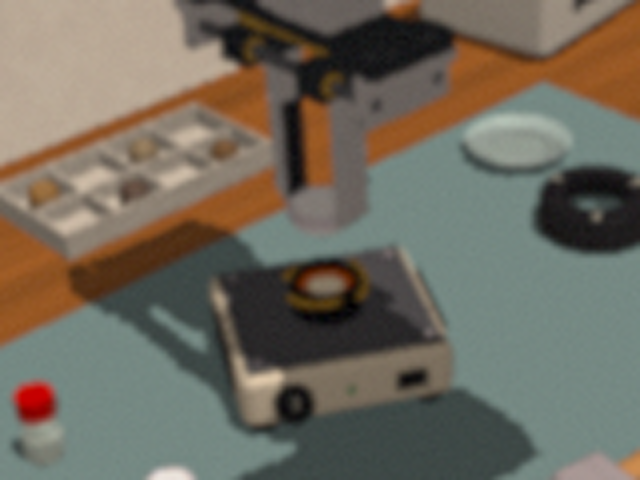

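The side view shows the diffuser held level between the fingers, above the port. Next I'll lower it with a guard.

```bash
python3 - <<'E'
from h import *
P=[.5808,.0323]
r.move_l([*P,.115]); r.hold(.2); tell("above")
h=r.move_l([*P,.099],vel=.02,guard=4); tell(h)
r.hold(.2); tell()
E
```

```text
above t 10.2 p [0.5816 0.0326 0.1161] open 0.0433 F [-0.1  0.2 -1. ] Mz [-0.08  0.05  0.  ]
True t 11.0 p [0.5806 0.0322 0.0992] open 0.0432 F [-0.4  0.3  4.2] Mz [-0.01  0.02  0.03]
 t 11.2 p [0.5806 0.0322 0.0991] open 0.0434 F [ 0.5 -0.7  4.5] Mz [-0.09 -0.04  0.01]
```

```bash
python3 - <<'E'
from h import *
gripper_to(.058); tell("rel"); r.move_l([.5808,.0323,.16],vel=.2)
K=[.4307,-.277]; z=.003+r.nose_length
gripper_to(.09,5); r.move_to([*K,.12],down(-1.57))
im=vision.snapshot("top")[:,:,::-1].copy(); cv2.imwrite("pics/top2.png",im)
P=[.5806,.0323]; a=rect(im,"top",P,.080); print("diff",blob(a.min(2)>165,P))
print([(np.round(d["at"],3),round(d["score"],2)) for d in models.mark_of("diffuser_mid","top")])
cv2.imwrite("pics/c2.png",a)
r.move_l([*K,z]); gripper_to(.05,5); tell("g1")
gripper_to(.085); r.move_l([*K,.06],vel=.25); r.move_l([*K,.06],rot=down(0),vel=.25)
r.move_l([*K,z]); gripper_to(.05,20); tell("g2")
r.move_l([*K,.15],vel=.25); tell("up")
E
```

```text
rel t 11.7 p [0.5796 0.0323 0.0981] open 0.0578 F [ 0.9 -0.3 -0.5] Mz [-0.05  0.07 -0.01]
diff [0.58044929 0.03264751 0.04101696 0.04163321]
[(array([0.391, 0.246, 0.007]), 0.74), (array([0.583, 0.033, 0.077]), 0.69), (array([0.556, 0.191, 0.006]), 0.48)]
g1 t 15.5 p [ 0.4309 -0.2772  0.0285] open 0.0638 F [0.7 0.  2.4] Mz [0.06 0.21 0.01]
g2 t 18.9 p [ 0.431  -0.2772  0.0286] open 0.0641 F [-0.7  0.7  3.9] Mz [ 0.02  0.08 -0.01]
up t 19.5 p [ 0.43   -0.2764  0.1491] open 0.0638 F [-0.1 -0.4 -0.1] Mz [-0.05  0.06  0.02]
```

View pics/c2.png

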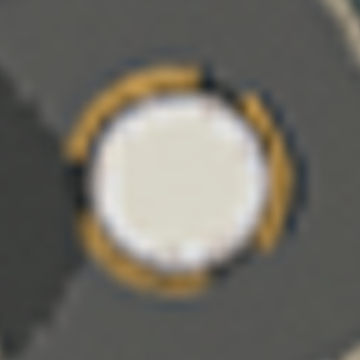

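The diffuser sits level and central, on axis within 1 mm, and the gap angle is confirmed at about -64°. Next I'll carry the ring over, set it down gently just CCW of the gap and turn it clockwise by feel.

```bash
cat >> h.py <<'E'
def read(n=4):
    z=[];m=[];f=[]
    for _ in range(n):
        z.append(telemetry.current_ee_pos());m.append(telemetry.current_torque());f.append(telemetry.current_wrist_force());r.hold(.03)
    return np.mean(z,0),np.mean(f,0),np.mean(m,0)
P=[.5806,.0324]
E
python3 - <<'E'
from h import *
y=1.007+.12
r.move_to([*P,.15],down(y)); r.hold(.2)
p,f0,m0=read();print("free",p.round(4),f0.round(1),m0.round(3))
np.save("bias.npy",np.r_[f0,m0])
r.move_l([*P,.110],vel=.1)
h=r.move_l([*P,.090],vel=.02,guard=3)
p,f,m=read();print(h,p.round(4),(f-f0).round(1),(m-m0).round(3),telemetry.current_t())
E
```

```text
free [0.5805 0.0313 0.1501] [-0.1 -0.2 -0.7] [ 0.023 -0.003 -0.012]
True [0.5804 0.0324 0.0924] [ 0.1 -0.5  4.6] [ 0.036 -0.054  0.011] 22.6333
```

```bash
python3 - <<'E'
from h import *
b=np.load("bias.npy"); y=1.127; z=.0924
for i in range(9):
    y-=.05
    r.move_l([*P,z],rot=down(y),vel=.03)
    h=r.move_l([*P,z-.003],vel=.015,guard=2)
    p,f,m=read(3); z=max(p[2],.0895)
    print(round(y-1.007,2),h,p.round(4),(f-b[:3]).round(1),(m-b[3:]).round(3),round(telemetry.current_t(),1))
    if f[2]-b[2]>7: z+=.0006
    if p[2]<.0911: break
E
```

```text
0.07 True [0.5808 0.0323 0.0905] [0.5 0.2 3.6] [-0.019  0.015  0.024] 23.2
```

The ring dropped 2 mm into the gap. Now I'll screw it down, keeping the vertical force near zero and watching the moment.

```bash
cat > screw.py <<'E'
from h import *
import sys
b=np.load("bias.npy"); y,yend,z,mmax=map(float,sys.argv[1:5])
while y>yend:
    y-=.06
    r.move_l([*P,z],rot=down(y),vel=.03)
    p,f,m=read(3); fz=f[2]-b[2]; mz=m[2]-b[5]
    print(round(y-1.007,2),"zc %.4f z %.4f"%(z,p[2]),(f-b[:3]).round(1),"Mz %.3f"%mz,round(telemetry.current_t(),1))
    z+=np.clip((1.5-fz)*-.00012,-.0004,.0004)
    if abs(mz)>mmax or abs(fz)>18: break
E
python3 screw.py 1.077 0.3 .0905 .13
```

```text
0.01 zc 0.0905 z 0.0907 [ 0.3 -0.4  4.4] Mz -0.010 23.6
-0.05 zc 0.0908 z 0.0908 [ 1.1 -0.1  3.3] Mz -0.049 23.9
-0.11 zc 0.0911 z 0.0909 [ 0.6 -0.2  2.7] Mz 0.009 24.2
-0.17 zc 0.0912 z 0.0910 [0.2 0.8 1.8] Mz -0.006 24.6
-0.23 zc 0.0912 z 0.0911 [0.2 0.3 1.3] Mz -0.003 24.9
-0.29 zc 0.0912 z 0.0911 [0.1 0.2 1.6] Mz 0.003 25.3
-0.35 zc 0.0912 z 0.0912 [ 0.2 -0.1  1.3] Mz 0.034 25.6
-0.41 zc 0.0912 z 0.0912 [-0.   0.5  1.1] Mz -0.011 26.0
-0.47 zc 0.0912 z 0.0912 [ 0.1 -0.   1. ] Mz 0.004 26.4
-0.53 zc 0.0911 z 0.0911 [0.1 0.3 1.9] Mz -0.007 26.7
-0.59 zc 0.0911 z 0.0911 [ 0.2 -0.1  0.4] Mz 0.002 27.1
-0.65 zc 0.0910 z 0.0910 [1.5 0.1 0.4] Mz 0.002 27.4
-0.71 zc 0.0909 z 0.0909 [1.4 0.5 0.4] Mz -0.010 27.8
```

```bash
python3 screw.py 0.297 -0.25 .0908 .13
```

```text
-0.77 zc 0.0908 z 0.0907 [ 2.7 -0.7 -1.6] Mz -0.010 28.1
-0.83 zc 0.0904 z 0.0905 [ 1.9 -0.3 -1.1] Mz -0.024 28.4
-0.89 zc 0.0901 z 0.0903 [ 1.8 -0.4  0.9] Mz -0.036 28.8
-0.95 zc 0.0900 z 0.0901 [ 1.9 -0.9  0.9] Mz -0.069 29.1
-1.01 zc 0.0900 z 0.0899 [ 3.  -0.5 -0.2] Mz -0.088 29.5
-1.07 zc 0.0898 z 0.0898 [ 2.3 -0.4  0.3] Mz -0.093 29.9
-1.13 zc 0.0896 z 0.0896 [ 2.4 -0.5 -0. ] Mz -0.106 30.2
-1.19 zc 0.0894 z 0.0894 [ 1.9 -0.5 -0.1] Mz -0.154 30.6
```

The moment has risen to 0.15 N m and the ring mid is estimated about 0.5 mm below the rim, so it is snug. Next I'll let go, lift off and check.

```bash
python3 - <<'E'
from h import *
gripper_to(.085); tell("rel"); r.move_l([*P,.16],vel=.2); r.move_to([.40,-.2,.25],down(0)); r.hold(.3)
o=[]
for c in("top","side"):
    im=vision.snapshot(c)[:,:,::-1].copy(); cv2.imwrite(f"pics/{c}3.png",im)
    print(c,*[(n,[(np.round(d["at"],4).tolist(),round(d["score"],2)) for d in models.mark_of(n,c)][:3]) for n in("ring_mid","ring_lug","diffuser_mid")])
    u=px(c,[*P,.075])[0].astype(int);o.append(cv2.resize(im[u[1]-30:u[1]+30,u[0]-32:u[0]+32],(400,375),interpolation=cv2.INTER_CUBIC))
cv2.imwrite("pics/fin.png",np.hstack(o)); print(telemetry.current_t())
a=rect(cv2.imread("pics/top3.png"),"top",P,.0825);print(blob(a.max(2)<75,P))
E
```

```text
rel t 31.1 p [0.5804 0.0324 0.0894] open 0.0853 F [ 0.2 -0.2  0.1] Mz [-0.07  0.06 -0.04]
top ('ring_mid', [([0.5682, -0.229, 0.0166], 0.87), ([0.5796, 0.0309, 0.0699], 0.66), ([0.5803, 0.0356, 0.0711], 0.47)]) ('ring_lug', [([0.5617, 0.0117, 0.068], 0.74), ([0.6044, -0.2234, 0.0038], 0.68)]) ('diffuser_mid', [([0.3893, 0.2447, 0.0078], 0.86), ([0.5522, 0.1895, 0.0054], 0.57), ([0.5806, 0.034, 0.0714], 0.48)])
side ('ring_mid', [([0.5817, 0.0292, 0.0693], 0.7), ([0.5689, -0.2342, 0.0141], 0.67)]) ('ring_lug', [([0.6094, -0.2257, 0.0036], 0.79), ([0.5626, 0.0139, 0.0635], 0.71)]) ('diffuser_mid', [([0.5803, 0.0315, 0.0768], 0.63), ([0.5515, 0.1915, 0.0046], 0.63), ([0.3884, 0.245, 0.0103], 0.59)])
33.4667
[0.58075665 0.03205558 0.06467457 0.07043002]
```

View pics/fin.png

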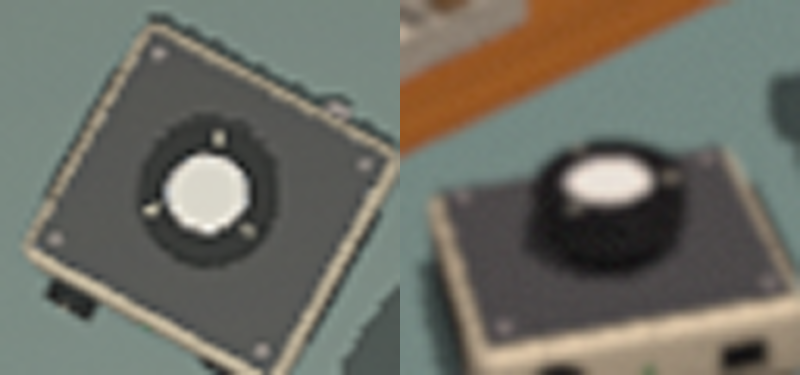

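```bash
python3 -c "
from plant import *
r.sign_off(); print(telemetry.current_t())"
```

```text
the job is handed in; nothing more can be done
the job is handed in; nothing more can be done
```

The diffuser is seated in the port and the ring is screwed down snug over it. I handed the job in at about 33.5 s of the 72 s allowed; no verdict is reported.

**What I did**
- **Diffuser:** I took the middle-sized one, gripped it twice at right angles to centre it, and lowered it until about 4–5 N showed it was on its seat. Then I let go before fetching the ring.
- **Ring:** I took the smaller one and set it down just anticlockwise of the gap. It dropped about 2 mm into the gap by feel. I then screwed it clockwise with almost no vertical force, until the moment had risen to about 0.15 N m.

**Last checks**
- **Turn:** the lugs are at about -12° (mod 120), which matches the commanded turn, so the ring did not slip in the fingers. That is about 1.19 rad past mid-gap, inside the expected 0.9–1.3 rad.
- **Height:** from the gripper height, the ring's middle is about 0.7 mm below the rim. The networks put it lower (0.069–0.071 m, against 0.0713 m from the gripper), which is within their 4 mm error.
- **Centring and level:** in the top view the ring is within 0.5 mm of the estimated port axis. Network readings of the ring are up to 3 mm off it sideways, again within their error. By eye the ring looks level in the side view.
- **Disagreement:** the moment came out with the opposite sign to what I expected. I took that as a frame convention and used only its size.
- **Not checked:** I did not measure the ring's force on the diffuser. The spring travel suggests about 11 N.
- **Bystanders:** I did not re-measure them, but the arm showed no contact with any of them.

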